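Put the bench mirror back on its three-point mount

TASK

Put the framed mirror back on its three-point mount: swing the keeper arm well out of the way, then carry the mirror over by the two side edges of its frame with a light grip, never touching the glass, and set it down softly the right way round so that each ball foot sits fully in its own seat (cone, groove and flat) and let it go. Then swing the keeper back fully over the nose of the mirror's plate without ramming it, and leave the mirror seated; do not disturb the tin box, the food tin or the brush.

Things in the scene. Friction and masses are not known exactly. Their poses are not given: they have to be found in the camera images.
- mirror_mid (a point): Bench mirror, 0.4 kg: upright dark steel frame, 52 mm wide (y), 16 thick (x), 70 tall, on a rounded-triangle plate with three ball feet. Point: centre of the frame, 55 mm above the ball undersides; z up. Grip it across the frame's two side edges (fingers close along y, 52 mm apart), at or above this height; a grip over 50 N (per finger) strains the glass, 20 to 30 N holds it well.
- glass: Silvered glass let into the front (-x side) of the mirror's frame, 42 mm wide (y), 51 tall (z); origin at its centre, 3.5 mm in front of mirror_mid and 2.5 mm above it, face toward -x, 1.5 mm behind the frame's front. Must not be touched. Two small brass tilt screws stand out of the frame's back.
- foot_cone (a point): Centre of the mirror's ball foot (16 mm across) that belongs in the cone: -26 mm x, +36 mm y, -47 mm z from mirror_mid.
- foot_groove (a point): Centre of the ball foot that belongs in the groove: -26 mm x, -36 mm y, -47 mm z from mirror_mid.
- foot_flat (a point): Centre of the ball foot that belongs on the flat: +52 mm x, 0 y, -47 mm z from mirror_mid, under the nose of the aluminium plate (8 mm thick, 108 mm long in x, 102 mm wide in y, its top 35 mm below mirror_mid).
- mat: Cork mat, 150 x 135 x 4 mm, fixed on the cupboard top beside the mount; the mirror stands on it at the start. Origin under its middle.
- seat_mid (a point): Mount: fixed aluminium slab 166 x 138 x 18 mm with three low steel seats. This point is where mirror_mid lies when the mirror is fully seated (81 mm above the cupboard top); the mirror's axes are then parallel to this point's: x toward flat seat and keeper, y toward the cone's side, glass facing -x. The balls slip easily and centre themselves from about 3 mm off when let go.
- seat_cone (a point): Cone seat: round steel pad 27 mm across, top 32 mm above the cupboard top, with a 90 degree countersink 18 mm across. Point: where the ball's centre lies when seated.
- seat_groove (a point): Groove seat: square steel pad 27 mm wide, as high as the cone's, with a 90 degree V groove 18 mm wide along the mount's y. Point: where the ball's centre lies when seated.
- seat_flat (a point): Flat seat: lower round steel pad 27 mm across, flat top 26 mm above the cupboard top. Point: where the ball's centre lies when seated.
- keeper (a joint): Keeper: level steel arm turning about an upright pivot post beside the flat seat. 0 = closed, pointing along the mount's -y over the plate's nose, 2.5 mm above the seated plate without touching it; grows counterclockwise from above, outward to the mount's +x (1.57: along +x), stops at 0 and 1.9. Clear of the plate from 0.9 on. Stays where it is left; about 1 N at its finger post moves it.
- keeper_post (a point): Finger post at the keeper's free end, 46 mm from the pivot: upright steel pin 13 mm thick (15 mm at the collar near its top), 36 mm tall; point at its middle, 72 mm above the cupboard top and 18 mm above the arm. Can be gripped from above or pushed sideways. Its axes turn with the arm, which runs from the pivot along -y.
- keeper_pivot (a point): Point on the keeper's vertical axis of turning, level with the middle of the finger post.
- tinbox: Small closed tin box, 66 x 92 x 36 mm, at the back left corner; origin under its middle. A bystander.
- tin: Food tin, 75 mm across, 58 mm tall, at the back right corner; origin under its middle. A bystander.
- brush: Flat brush with wooden handle, 153 mm long, lying along the back edge; origin under its middle. A bystander.

How it is judged (in metres and radians):
On the way, in this order (a step that is already met when the one before it is completed fails the run):
1. the keeper is swung out clear of the seats while the mirror is not yet there (value of joint keeper above 0.8 rad and distance between foot_flat and seat_flat above 0.06 m), for 0.2 s.
2. the mirror sits in its three seats, let go, with the keeper still open (horizontal distance between foot_cone and seat_cone below 0.002 m and x of foot_groove in the frame of seat_groove between -0.002 and 0.002 m and horizontal distance between foot_flat and seat_flat below 0.008 m and z of foot_cone in the frame of seat_cone between -0.0025 and 0.0015 m and z of foot_groove in the frame of seat_groove between -0.0025 and 0.0015 m and z of foot_flat in the frame of seat_flat between -0.0025 and 0.0015 m and contact force between the fingers and mirror below 0.1 N and value of joint keeper above 0.5 rad), for 0.3 s.
At the end, for the whole second after the job is handed in: Mirror at rest on the mount: each foot within 2 mm of its place in cone and groove (8 mm along the flat) and down to within 1.5 mm of full depth; keeper closed to within 0.17 rad (10 degrees) (horizontal distance between foot_cone and seat_cone below 0.002 m and x of foot_groove in the frame of seat_groove between -0.002 and 0.002 m and horizontal distance between foot_flat and seat_flat below 0.008 m and z of foot_cone in the frame of seat_cone between -0.0025 and 0.0015 m and z of foot_groove in the frame of seat_groove between -0.0025 and 0.0015 m and z of foot_flat in the frame of seat_flat between -0.0025 and 0.0015 m and value of joint keeper below 0.17 rad and linear speed of mirror below 0.01 m/s and velocity of joint keeper below 0.1 rad/s); the robot touches nothing.
It fails at once if the fingers touch the glass (contact force between the fingers and glass above 0.3 N).
It fails at once if the mirror is gripped with more than 50 N (both fingers together press with over 100 N) (contact force between the fingers and mirror above 100 N).
It fails at once if the mirror is dropped onto the mount (let go over 10 mm too high), pressed or knocked on it (over 30 N), or the keeper is rammed into it (over 10 N) ((contact force between the fingers and mirror below 0.5 N and horizontal distance between mirror_mid and seat_mid below 0.1 m and z of mirror_mid in the frame of seat_mid above 0.01 m) or contact force between mirror and mount above 30 N or contact force between keeper and mirror above 10 N).
It fails at once if the mirror is tipped by more than 25 degrees (angle between mirror_mid's own z axis and vertical above 0.44 rad).
It fails at once if the tin box, the food tin or the brush is moved by more than 25 mm (distance of any of tinbox, tin, brush from where it was at the start of the episode above 0.025 m).
It also fails if it takes over 66 s, if anything falls off the work surface, if the arm or the gripper's body presses on something with over 40 N, if the wrist force passes 120 N, or if a joint passes its speed limit or range.

ROBOT

A 6-joint arm with a two-finger parallel gripper is mounted at the origin on a cart in front of the work surface, level with it; the furniture and walls round the work are solid. World frame = base frame: x ahead of the robot, y to its left, z up, the work surface at z = 0. Lengths are in mm, angles in degrees, forces in N, time in s.
With the tool pointing down it reaches from about 300 to 775 mm from the base axis. Payload 14.6 kg.
Tool frame: the origin (TCP) lies midway between the tips of the shut fingers; the grasp point (between the pads) lies 19 mm behind it; z points along the fingers, y is the line along which they close (so a half turn about z gives the same grasp; the last joint's range is limited). The gripper opens to 94 mm and grips with 3 to 60 N. Pads are 16 mm wide; open, the fingers measure 119 mm over their backs; the gripper's body (75 mm by 177 mm) begins 78 mm behind the grasp point.
Start: joints at [-67.873, 17.183, 87.147, -0, 75.671, -3.816], TCP at [240.609, -494.567, 205.446] pointing down, gripper open.
Joint ranges: [-173.82, 173.82], [-45.26, 126.66], [13.44, 144.39], [-59.66, 239.66], [0, 175.72], [-146.38, 146.38]. Speed limits (degrees/s): [127.2, 127.2, 147.25, 180, 180, 180].

INTERFACE

Orientations are given as a 3x3 rotation matrix whose columns are the frame's x, y, z axes.
In Python, from bench import sensors, eyes, robot, spotter gives the robot as it stands. The module is installed in compiled form; this text tells all that it offers.
- The arm moves only by the tool send_rows, never from a script. Its argument "targets" is a list that holds one entry, the list of rows, each a list of 7 numbers: the shift along the tool's x, y, z in cm, then the turn, a rotation vector about the tool's x, y, z in rad, then the gripper's target within -1 to 1 (fully open at 1, half-way at 0, shut at -1). A call has 1 to 5 rows; each row is the pose to reach, as a shift and turn from the pose commanded when the call began, along the tool's axes at that moment; what a row does not reach only later rows make up. A row lasts 1/12 s, in which the tool goes at most 41.7 mm and 7.16 degrees, less where a joint would pass 70% of its speed; a pose out of reach is approached as far as the arm can. A call with a gripper value outside its range is refused whole. The fingers move at their own pace and stop on an object; "squeeze" is the grip in N (left out, the last holds). Time passes only in rows, so rows that repeat a pose let the fingers close. It gives the time, the measured TCP pose, the force, the opening and the grip force at its end, in the units of the state.
- sensors.sense(): the state, without advancing time (a new reading comes with each control period).
- eyes.camera(name): name is "side" or "top" or "wrist"; returns (picture, depth): 400x640x3 uint8, red, green, blue; 400x640 float32, mm along the optical axis (not along the pixel's ray), 0 where there is no reading.
- eyes.camera_params(name): a dict with "camera_matrix" (3x3 intrinsics, pixels), "R" (3x3) and "t" (3): a world point X has camera coordinates R X + t. Camera axes: x right, y down, z forward; pixel columns grow to the right and rows downward; lengths in mm; the calibration is good to about 2 mm. A picture is of the moment at which its call begins: read the wrist's pose just before it. camera_params takes no time and is no camera call; for the wrist camera it gives the pose at the moment of the call.
- robot.close_job(): hands the job in; it is judged then, once.
Trained networks look in the newest picture that a camera, given by its name, has taken for a name from the list of things; names that differ only in an ending like _2 or _b are one class to them, and where a whole thing is asked for, a point or a joint stands for the part that bears it (a point fixed in the world has none). Each returns a list of dicts, best first, with "score" (0 to 1); they miss things now and then, are a little off and sometimes report something else, mostly with a low value. They report only what shows in the picture. A call takes as long as a camera call.
- spotter.trace(thing, camera): "mask" (400x640 bool, what is visible of it) and "extent" ([left, top, right, bottom] in pixels, round what is visible of it).
The state is a dict: "time": time; "q": joint angles; "joint_velocities": joint speeds; "effort": joint torques, N m; "ee_pos": TCP position; "tcp_rot": TCP orientation; "contact_force": force on the tool from outside, world axes, zero at the start; "ft_torque": the same for the moment, N m; "finger_gap": finger opening in mm; "finger_force": force on a finger pad.
Only numpy, scipy, OpenCV 4.12 (cv2) and the standard library are available. Lean on these libraries where they do the work, as an engineer would, in place of code of your own. Each camera call takes 0.05 s, during which the arm holds its last target. There are 200 camera calls.

## Working session

There is one attempt and no reset: what is moved stays moved. The work goes in short steps, Python scripts to look and compute and a tool call to move; the robot and the scene stay as the last step left them, time stands still between calls to the robot, and variables do not carry over. Pictures are saved under pics/ and viewed, at most 10 in all, crops included, and the job is handed in when it is done.

Besides the shell and the picture viewer there is one more tool, called after "Request:" by a JSON object that holds its "api" and its "payload", one argument or row to a line. send_rows: Moves the arm, as the interface text tells. Its arguments: {"type":"object","properties":{"targets":{"type":"array","items":{"type":"array","items":{"type":"array","items":{"type":"number"}}}},"squeeze":{"type":"number"}},"required":["targets"]}

```bash
mkdir -p pics
cat > h.py <<'E'
import numpy as np, cv2
from bench import sensors, eyes, robot, spotter
def snap(c):
    p=eyes.camera_params(c); im,d=eyes.camera(c); return im,d,p
def world(d,p):
    K,R,t=map(np.array,(p["camera_matrix"],p["R"],p["t"]))
    v,u=np.mgrid[0:400,0:640]
    c=np.stack([(u-K[0,2])/K[0,0]*d,(v-K[1,2])/K[1,1]*d,d],-1)
    return (c-t.ravel())@R   # R^T (c-t)
def proj(X,p):
    K,R,t=map(np.array,(p["camera_matrix"],p["R"],p["t"]))
    c=R@np.array(X)+t.ravel(); q=K@c; return q[:2]/q[2]
E
python3 - <<'E'
from h import *
s=sensors.sense(); print({k:np.round(v,3).tolist() for k,v in s.items()})
for c in("top","side"):
    im,d,p=snap(c); cv2.imwrite(f"pics/{c}0.png",im[...,::-1]); W=world(d,p)
    print(c, "cam at",np.round(-np.array(p["R"]).T@np.array(p["t"]).ravel()))
    for n in("mirror_mid","glass","mat","seat_mid","seat_cone","seat_groove","seat_flat","keeper","keeper_post","tinbox","tin","brush"):
        try: r=spotter.trace(n,c)
        except Exception as e: print(n,e); continue
        for o in r[:2]:
            P=W[o["mask"]&(d>0)]
            if len(P): print(n,round(o["score"],2),o["extent"],np.round(np.median(P,0)),np.round(np.percentile(P,[3,97],axis=0)).tolist())
E
```

```text
{'time': 0.0, 'q': [-67.872, 17.217, 87.182, 0.0, 75.669, -3.816], 'joint_velocities': [0.025, -0.033, 0.021, 0.021, -0.017, 0.098], 'effort': [0.001, -53.181, -35.274, 0.071, 0.024, -0.0], 'ee_pos': [240.513, -494.323, 204.862], 'tcp_rot': [[0.899, 0.437, -0.0], [0.437, -0.899, 0.001], [0.0, -0.001, -1.0]], 'contact_force': [-0.203, -0.792, 0.055], 'ft_torque': [-0.003, -0.016, 0.006], 'finger_force': 0.0, 'finger_gap': 93.817}
top cam at [461.  -4. 960.]
mirror_mid 0.75 [361.4, 198.2, 405.1, 242.0] [ 459. -160.   25.] [[422.0, -196.0, 21.0], [516.0, -117.0, 95.0]]
seat_mid 0.72 [220.6, 198.6, 295.0, 278.7] [439. 148.  18.] [[359.0, 76.0, 14.0], [520.0, 219.0, 54.0]]
seat_cone 0.82 [222.0, 193.9, 296.9, 278.6] [440. 147.  18.] [[361.0, 76.0, 14.0], [520.0, 221.0, 54.0]]
seat_cone 0.64 [189.0, 141.4, 238.8, 180.8] [631. 251.  36.] [[591.0, 208.0, 13.0], [673.0, 295.0, 40.0]]
seat_groove 0.69 [219.6, 200.5, 295.7, 278.1] [440. 148.  18.] [[360.0, 76.0, 15.0], [521.0, 219.0, 54.0]]
seat_flat 0.82 [220.0, 198.1, 297.5, 279.4] [440. 148.  18.] [[360.0, 75.0, 14.0], [520.0, 221.0, 54.0]]

[... 2063 characters left out ...]
20.5, 360.8, 278.8] [435. 163.  19.] [[355.0, 82.0, 11.0], [517.0, 225.0, 56.0]]
keeper_post 0.47 [295.8, 217.6, 304.1, 245.9] [466. 166.  56.] [[448.0, 154.0, 51.0], [476.0, 207.0, 91.0]]
tinbox 0.92 [206.3, 220.6, 241.8, 258.8] [621. 266.  36.] [[584.0, 213.0, 4.0], [670.0, 303.0, 39.0]]
tinbox 0.29 [274.4, 219.4, 361.4, 278.8] [434. 162.  19.] [[355.0, 81.0, 12.0], [515.0, 225.0, 56.0]]
tin 0.72 [331.2, 132.9, 352.9, 159.2] [ 608. -238.   49.] [[581.0, -291.0, 3.0], [650.0, -220.0, 59.0]]
brush 0.52 [242.9, 195.4, 278.2, 228.1] [645. 135.   8.] [[633.0, 50.0, 4.0], [654.0, 187.0, 10.0]]
brush 0.35 [337.1, 168.2, 400.6, 203.6] [ 454. -127.    5.] [[397.0, -214.0, 2.0], [540.0, -94.0, 7.0]]
```

Run:
```python
import cv2,numpy as np
im=cv2.imread("pics/top0.png")
a=cv2.resize(im[185:290,210:310],(400,420),interpolation=cv2.INTER_CUBIC)
b=cv2.resize(im[185:290,330:430],(400,420),interpolation=cv2.INTER_CUBIC)
cv2.imwrite("pics/c1.png",np.hstack([a,b]))
```

```text
(no output)
```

View pics/c1.png

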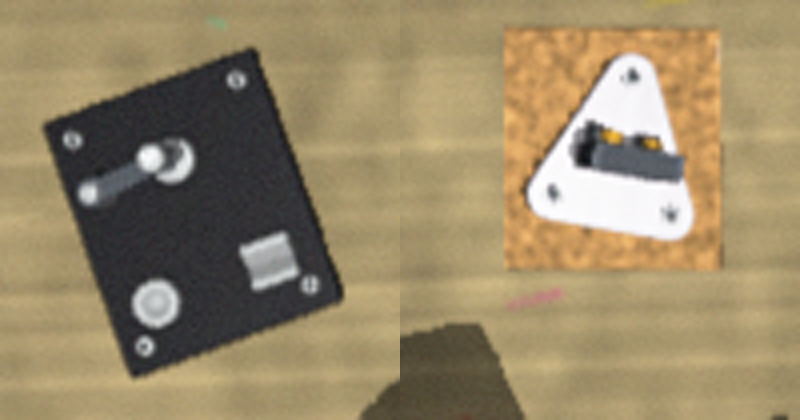

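```bash
cat >> h.py <<'E'
def plan(pos,yaw,n=1,yaw0=None,p0=None):
    """yaw: world direction (deg) of tool y, tool down; prints n calls' end rows (cm, rad)"""
    s=sensors.sense(); R=np.array(s["tcp_rot"])
    p0=np.array(s["ee_pos"] if p0 is None else p0)
    if yaw0 is None: yaw0=np.degrees(np.arctan2(R[1,1],R[0,1]))
    for i in range(n):
        a=np.radians(yaw0+(yaw-yaw0)*i/n)
        y=np.array([np.cos(a),np.sin(a),0]); z=np.array([0,0,-1.]); x=np.cross(y,z)
        d=(np.array(pos)-p0)/n
        print(np.round([d@x/10,d@y/10,d@z/10],2),"rz",round(-np.radians((yaw-yaw0)/n),3))
    print("from",np.round(p0,1),"yaw",round(yaw0,2))
E
python3 - <<'E'
from h import *
plan([400,130,300],18,4)
p=eyes.camera_params("wrist"); s=sensors.sense()
R=np.array(p["R"]); c=-R.T@np.array(p["t"]).ravel()
T=np.array(s["tcp_rot"]); print(T.T@(c-s["ee_pos"]), T.T@R.T, p["camera_matrix"])
E
```

```text
[ 10.41 -12.3   -2.36] rz -0.358
[14.06 -7.87 -2.36] rz -0.358
[15.93 -2.44 -2.36] rz -0.358
[15.77  3.3  -2.36] rz -0.358
from [ 240.6 -494.6  205.5] yaw -64.06
[  74.26765534    0.52969263 -180.1333923 ] [[ 1.92967985e-03 -9.66785875e-01 -2.55580414e-01]
 [ 9.99997903e-01  1.69019094e-03  1.15667342e-03]
 [-6.86275826e-04 -2.55582110e-01  9.66787109e-01]] [[290.66372004   0.         321.37860517]
 [  0.         290.66372004 206.27691139]
 [  0.           0.           1.        ]]
```

Request:
{"api": "send_rows", "payload": {
  "targets": [
    [[10.4,-12.3,-2.4,0,0,-0.36,1],[10.4,-12.3,-2.4,0,0,-0.36,1],[10.4,-12.3,-2.4,0,0,-0.36,1],[10.4,-12.3,-2.4,0,0,-0.36,1]]
  ]
}}

```text
time: 1.63
ee_pos: [280.3, -336.5, 229.6]
tcp_rot: [[0.682, 0.731, 0.0], [0.731, -0.682, 0.0], [0.0, -0.0, -1.0]]
contact_force: [0.3, -0.5, 0.1]
finger_gap: 93.9
finger_force: 0.0
```

Request:
{"api": "send_rows", "payload": {
  "targets": [
    [[14,-7.9,-2.4,0,0,-0.36,1],[14,-7.9,-2.4,0,0,-0.36,1],[14,-7.9,-2.4,0,0,-0.36,1],[14,-7.9,-2.4,0,0,-0.36,1]]
  ]
}}

```text
time: 1.97
ee_pos: [319.1, -180.4, 254.0]
tcp_rot: [[0.381, 0.925, 0.001], [0.925, -0.381, -0.0], [-0.0, 0.001, -1.0]]
contact_force: [0.5, -1.1, 0.2]
finger_gap: 94.0
finger_force: 0.0
```

Request:
{"api": "send_rows", "payload": {
  "targets": [
    [[15.9,-2.4,-2.4,0,0,-0.36,1],[15.9,-2.4,-2.4,0,0,-0.36,1],[15.9,-2.4,-2.4,0,0,-0.36,1],[15.9,-2.4,-2.4,0,0,-0.36,1]]
  ]
}}

```text
time: 2.3
ee_pos: [358.6, -24.4, 278.2]
tcp_rot: [[0.031, 1.0, 0.001], [1.0, -0.031, -0.0], [-0.0, 0.001, -1.0]]
contact_force: [0.5, -0.6, 0.5]
finger_gap: 93.8
finger_force: 0.0
```

Request:
{"api": "send_rows", "payload": {
  "targets": [
    [[15.8,3.3,-2.4,0,0,-0.36,0],[15.8,3.3,-2.4,0,0,-0.36,0],[15.8,3.3,-2.4,0,0,-0.36,0],[15.8,3.3,-2.4,0,0,-0.36,0],[15.8,3.3,-2.4,0,0,-0.36,0]]
  ]
}}

```text
time: 2.72
ee_pos: [398.2, 134.8, 302.1]
tcp_rot: [[-0.322, 0.947, 0.001], [0.947, 0.322, 0.001], [0.001, 0.001, -1.0]]
contact_force: [-0.1, -0.2, 0.6]
finger_gap: 64.1
finger_force: 0.0
```

Run:
```python
from h import *
s=sensors.sense(); print(s["time"],np.round(s["ee_pos"],1),np.round(s["q"],1))
im,d,p=snap("wrist"); np.savez("w1.npz",im=im,d=d,**{k:np.array(v) for k,v in p.items()}); cv2.imwrite("pics/w1.png",im[...,::-1])
W=world(d,p)
for n in("seat_mid","seat_cone","seat_groove","seat_flat","keeper","keeper_post"):
    for o in spotter.trace(n,"wrist")[:2]:
        P=W[o["mask"]&(d>0)]
        if len(P): print(n,round(o["score"],2),o["extent"],np.round(np.median(P,0)),np.round(np.percentile(P,[3,97],axis=0)).tolist())
```

```text
2.7167 [398.2 134.8 302.1] [13.7 -3.4 97.4  0.1 86.  -5.1]
seat_mid 0.55 [294.8, 134.8, 402.3, 220.8] [439. 151.  19.] [[360.0, 76.0, 17.0], [519.0, 218.0, 55.0]]
seat_cone 0.96 [298.7, 131.3, 404.4, 221.5] [439. 151.  19.] [[360.0, 75.0, 17.0], [520.0, 218.0, 55.0]]
seat_groove 0.97 [294.7, 135.6, 400.1, 222.4] [439. 150.  19.] [[360.0, 75.0, 17.0], [519.0, 218.0, 55.0]]
seat_flat 0.74 [293.7, 134.9, 404.2, 220.2] [440. 150.  19.] [[361.0, 75.0, 17.0], [520.0, 218.0, 55.0]]
keeper 0.56 [365.6, 147.7, 387.0, 194.2] [466. 171.  55.] [[450.0, 150.0, 20.0], [484.0, 204.0, 92.0]]
keeper_post 0.78 [367.0, 148.1, 382.6, 193.2] [466. 173.  55.] [[450.0, 152.0, 53.0], [477.0, 203.0, 92.0]]
```

View pics/w1.png

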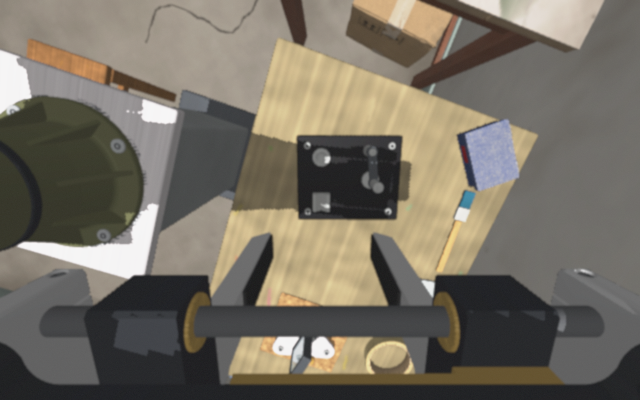

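```bash
cat > fit.py <<'E'
from h import *
def comp(W,d,lo,hi,c,r):
    m=(d>0)&(W[...,2]>lo)&(W[...,2]<hi)&(np.hypot(W[...,0]-c[0],W[...,1]-c[1])<r)
    return W[m]
def mount(d,p):
    W=world(d,p); S=comp(W,d,12,24,(440,149),115)[:,:2]
    (c,wh,a)=cv2.minAreaRect(S.astype(np.float32)); b=cv2.boxPoints((c,wh,a))
    e=b[1]-b[0]; e2=b[2]-b[1]
    L=e if np.hypot(*e)>np.hypot(*e2) else e2
    yaw=np.degrees(np.arctan2(L[1],L[0])); yaw=(yaw+90)%180-90
    print("slab",np.round(c,1),np.round(wh,1),"yaw",round(yaw,2))
    for nm,lo,hi in(("pads",28,36),("keeper",50,60),("post",82,96)):
        P=comp(W,d,lo,hi,(440,149),80)
        # clusters
        if not len(P): continue
        from scipy.cluster.hierarchy import fcluster,linkage
        l=fcluster(linkage(P[:,:2],"single"),6,"distance")
        for k in set(l):
            Q=P[l==k]
            if len(Q)>8: print(nm,len(Q),np.round(Q.mean(0),1),"mid",np.round((Q.max(0)+Q.min(0))/2,1), "rect",[np.round(v,1) for v in cv2.minAreaRect(Q[:,:2].astype(np.float32))])
E
python3 - <<'E'
from fit import *
z=np.load("w1.npz"); mount(z["d"],z)
for c in("top","side"):
    im,d,p=snap(c); print(c); mount(d,p)
E
```

```text
slab [440.9 145.8] [165.8 137.2] yaw 18.59
pads 21 [466.6 154.3  28.4] mid [467.2 154.1  28.5] rect [array([465.4, 152.6]), array([ 8.6, 21. ]), np.float64(26.0)]
pads 217 [387.9 165.6  32.1] mid [388.  165.5  31.5] rect [array([388. , 165.1]), array([24.5, 25.8]), np.float64(18.6)]
pads 109 [419.2 100.4  31.5] mid [419.2 100.1  31.5] rect [array([418.7,  99.9]), array([ 9.6, 28.5]), np.float64(19.1)]
pads 106 [402.7  95.   31.7] mid [402.6  94.7  31.5] rect [array([403.4,  95.1]), array([ 9.6, 28. ]), np.float64(18.5)]
keeper 329 [461.5 181.9  55.1] mid [462.7 177.4  55.4] rect [array([463.2, 177.7]), array([15.7, 61.8]), np.float64(23.5)]
post 92 [472.9 156.8  90.6] mid [473.2 156.6  87.4] rect [array([473. , 156.5]), array([13.4, 13.8]), np.float64(65.2)]
top
slab [442.6 141.1] [166.2 123.7] yaw 18.74
pads 85 [387.1 167.7  31.2] mid [387.5 166.9  32. ] rect [array([387.3, 167.1]), array([25.6, 23. ]), np.float64(18.9)]
pads 44 [418.3 102.8  31.4] mid [417.6 103.   31.7] rect [array([418.4, 102.8]), array([10.7, 26.9]), np.float64(24.8)]
pads 46 [401.5  97.8  31. ] mid [402.   96.2
[... 389 characters left out ...]
32.1] mid [451.3 202.7  31.8] rect [array([449.6, 204.2]), array([15.9,  8. ]), np.float64(41.1)]
pads 91 [386.  167.8  31.6] mid [385.6 167.1  31.6] rect [array([386.5, 168. ]), array([24.4, 27.8]), np.float64(31.0)]
pads 37 [417.3 103.8  31.1] mid [418.4 102.9  31.5] rect [array([417.6, 102.4]), array([ 9.8, 26.5]), np.float64(19.6)]
pads 39 [399.7  97.6  31.1] mid [399.9  96.2  30.9] rect [array([400.8,  96.6]), array([ 9.5, 30.2]), np.float64(19.0)]
keeper 119 [459.7 184.3  55. ] mid [462.3 182.   55. ] rect [array([461.2, 182.8]), array([14.7, 56.7]), np.float64(23.7)]
post 39 [470.8 159.8  88.7] mid [472.1 157.7  87.5] rect [array([471.5, 158.5]), array([13.4, 14.6]), np.float64(34.9)]
```

Request:
{"api": "send_rows", "payload": {
  "targets": [
    [[-0.3,7.8,19,0,0,0,-0.2],[-0.3,7.8,19,0,0,0,-0.2],[-0.3,7.8,19,0,0,0,-0.2],[-0.3,7.8,19,0,0,0,-0.2],[-0.3,7.8,19,0,0,0,-0.2]]
  ]
}}

```text
time: 3.58
ee_pos: [473.0, 151.4, 109.5]
tcp_rot: [[-0.315, 0.949, 0.0], [0.949, 0.315, -0.0], [-0.0, 0.0, -1.0]]
contact_force: [0.8, 0.2, 0.4]
finger_gap: 37.7
finger_force: 0.0
```

Run:
```python
from fit import *
s=sensors.sense(); print(s["time"],np.round(s["ee_pos"],1),s["finger_gap"])
im,d,p=snap("wrist"); mount(d,p); cv2.imwrite("pics/w2.png",im[...,::-1])
x=np.array([np.cos(np.radians(18.7)),np.sin(np.radians(18.7))]); y=np.array([-x[1],x[0]])
W=world(d,p); P=comp(W,d,50,62,(465,178),45)[:,:2]-[473,156.7]
a,b=P@x,P@y
for k in range(-10,60,6):
    m=(b>=k)&(b<k+6)
    if m.sum()>3: print(k+3,m.sum(),np.round([a[m].min(),a[m].max()],1))
print(b.min(),b.max())
plan([473,156.7,61],18.7)
```

```text
3.5833 [473.  151.4 109.5] 37.6920058243411
slab [441.  145.6] [166.2 137.5] yaw 18.83
pads 11 [481.4 162.7  28.3] mid [481.8 163.4  28.8] rect [array([480.4, 163.6]), array([ 4.1, 11.6]), np.float64(40.0)]
pads 13 [463.1 153.3  28.3] mid [463.3 154.4  28.6] rect [array([463.1, 154.4]), array([ 3.7, 14.3]), np.float64(9.0)]
pads 692 [387.9 165.7  32. ] mid [387.9 165.4  31.4] rect [array([388. , 165.4]), array([26.3, 26.3]), np.float64(61.2)]
pads 325 [402.8  95.   31.5] mid [402.8  94.6  31.2] rect [array([403.2,  94.6]), array([10.8, 28.7]), np.float64(18.8)]
pads 279 [419.7 101.2  31.6] mid [419.2 100.1  31.2] rect [array([418.8, 100.2]), array([10.7, 28.7]), np.float64(18.9)]
keeper 1037 [461.6 183.   55.3] mid [464.  178.9  55.4] rect [array([463.3, 179.5]), array([16.4, 59.2]), np.float64(24.1)]
post 330 [473.  157.5  90.4] mid [473.4 157.1  87.4] rect [array([473.1, 157.1]), array([13.9, 13.9]), np.float64(21.3)]
-1 29 [-7.6  8.5]
5 98 [-7.6  7.6]
11 111 [-7.4  5.9]
17 110 [-7.4  5.1]
23 110 [-8.2  4.2]
29 120 [-8.9  4.2]
35 116 [-9.6  3.4]
41 124 [-12.    3.4]
47 157 [-11.9   4.2]
53 72 [-10.3   2.6]
-4.122561959678332 54.14971383749019
[0.5  0.3  4.12] rz -0.006
from [471.7 151.  102.2] yaw 18.38
```

View pics/w2.png

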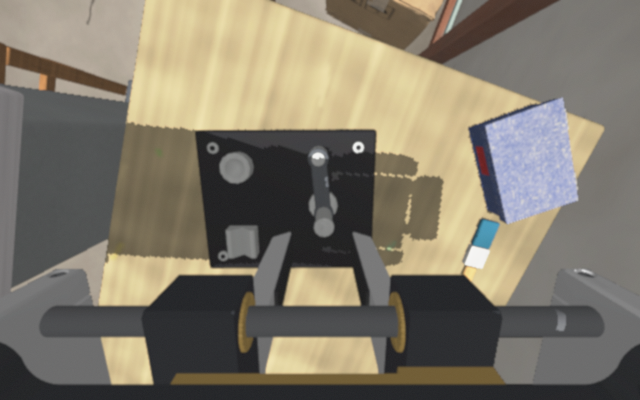

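Request:
{"api": "send_rows", "payload": {
  "targets": [
    [[0,0,0,0,0,0,-0.2],[0,0,0,0,0,0,-0.2]]
  ]
}}

```text
time: 3.8
ee_pos: [472.7, 151.5, 112.8]
tcp_rot: [[-0.316, 0.949, 0.0], [0.949, 0.316, 0.0], [-0.0, 0.0, -1.0]]
contact_force: [-0.1, -0.5, 1.6]
finger_gap: 37.5
finger_force: 0.0
```

Request:
{"api": "send_rows", "payload": {
  "targets": [
    [[0.25,0.22,1.2,0,0,0,-0.2],[0.5,0.22,2.6,0,0,0,-0.2],[0.5,0.22,3.8,0,0,0,-0.2],[0.5,0.22,4.7,0,0,0,-0.2],[0.5,0.22,5.2,0,0,0,-0.2]]
  ]
}}

```text
time: 4.22
ee_pos: [473.6, 157.3, 60.9]
tcp_rot: [[-0.316, 0.949, 0.003], [0.949, 0.316, 0.001], [-0.0, 0.003, -1.0]]
contact_force: [-0.5, 0.3, -0.2]
finger_gap: 37.8
finger_force: 0.0
```

Request:
{"api": "send_rows", "payload": {
  "squeeze": 4,
  "targets": [
    [[0,0,0,0,0,0,-1],[0,0,0,0,0,0,-1],[0,0,0,0,0,0,-1],[0,0,0,0,0,0,-1],[0,0,0,0,0,0,-1]]
  ]
}}

```text
time: 4.63
ee_pos: [473.5, 157.3, 60.1]
tcp_rot: [[-0.316, 0.949, 0.001], [0.949, 0.316, 0.0], [-0.0, 0.001, -1.0]]
contact_force: [-1.3, 0.0, 4.2]
finger_gap: 13.1
finger_force: 4.0
```

Run:
```python
from h import *
s=sensors.sense(); print(s["time"],np.round(s["ee_pos"],1),s["finger_gap"],s["finger_force"],s["contact_force"])
# arc rows: pivot
pv=np.array([454.8,198.9]); p=np.array(s["ee_pos"][:2]); r=p-pv; print(np.hypot(*r),np.degrees(np.arctan2(r[1],r[0])))
a0=np.radians(18.4); X=np.array([-np.sin(a0),np.cos(a0)]);Y=np.array([np.cos(a0),np.sin(a0)])
for k in range(1,16):
    t=np.radians(5.5*k); 
    j=(k-1)//5*5; tj=np.radians(5.5*j)
    rot=lambda t,v: np.array([np.cos(t)*v[0]-np.sin(t)*v[1],np.sin(t)*v[0]+np.cos(t)*v[1]])
    d=rot(t,r)-rot(tj,r)
    print(k,np.round([d@rot(tj,X)/10,d@rot(tj,Y)/10],2),round(-(t-tj),3))
```

```text
4.6333 [473.5 157.3  60.1] 13.1005022090119 4.001516662538052 [-1.33624458  0.02987541  4.18812315]
45.57310124861272 -65.82431243133996
1 [0.06 0.43] -0.096
2 [0.17 0.86] -0.192
3 [0.32 1.27] -0.288
4 [0.5  1.67] -0.384
5 [0.72 2.04] -0.48
6 [0.06 0.43] -0.096
7 [0.17 0.86] -0.192
8 [0.32 1.27] -0.288
9 [0.5  1.67] -0.384
10 [0.72 2.04] -0.48
11 [0.06 0.43] -0.096
12 [0.17 0.86] -0.192
13 [0.32 1.27] -0.288
14 [0.5  1.67] -0.384
15 [0.72 2.04] -0.48
```

Request:
{"api": "send_rows", "payload": {
  "targets": [
    [[0.06,0.43,0,0,0,-0.096,-1],[0.17,0.86,0,0,0,-0.19,-1],[0.32,1.27,0,0,0,-0.29,-1],[0.5,1.67,0,0,0,-0.385,-1],[0.72,2.04,0,0,0,-0.48,-1]]
  ]
}}

```text
time: 5.05
ee_pos: [490.6, 170.8, 60.0]
tcp_rot: [[-0.722, 0.692, 0.001], [0.692, 0.722, 0.0], [-0.0, 0.001, -1.0]]
contact_force: [-2.9, 0.7, 4.7]
finger_gap: 12.7
finger_force: 4.0
```

Request:
{"api": "send_rows", "payload": {
  "targets": [
    [[0.06,0.43,0,0,0,-0.096,-1],[0.17,0.86,0,0,0,-0.19,-1],[0.32,1.27,0,0,0,-0.29,-1],[0.5,1.67,0,0,0,-0.385,-1],[0.72,2.04,0,0,0,-0.48,-1]]
  ]
}}

```text
time: 5.47
ee_pos: [499.5, 190.5, 60.0]
tcp_rot: [[-0.96, 0.28, 0.001], [0.28, 0.96, 0.0], [-0.001, 0.0, -1.0]]
contact_force: [-1.3, -0.8, 4.4]
finger_gap: 13.0
finger_force: 4.0
```

Request:
{"api": "send_rows", "payload": {
  "targets": [
    [[0.06,0.43,0,0,0,-0.096,-1],[0.17,0.86,0,0,0,-0.19,-1],[0.32,1.27,0,0,0,-0.29,-1],[0.5,1.67,0,0,0,-0.385,-1],[0.5,1.67,0,0,0,-0.385,-1]]
  ]
}}

```text
time: 5.88
ee_pos: [499.5, 208.3, 60.0]
tcp_rot: [[-0.995, -0.101, 0.001], [-0.101, 0.995, 0.0], [-0.001, 0.0, -1.0]]
contact_force: [0.8, 0.7, 3.6]
finger_gap: 13.0
finger_force: 4.0
```

Request:
{"api": "send_rows", "payload": {
  "targets": [
    [[0,0,0,0,0,0,-0.3],[0,0,0,0,0,0,-0.3],[0,0,-2,0,0,0,-0.3],[0,0,-4,0,0,0,0],[0,0,-7,0,0,0,0.5]]
  ]
}}

```text
time: 6.3
ee_pos: [498.1, 207.0, 128.4]
tcp_rot: [[-0.996, -0.093, -0.004], [-0.093, 0.996, -0.001], [0.004, -0.001, -1.0]]
contact_force: [-0.3, 0.1, -0.6]
finger_gap: 42.9
finger_force: 0.0
```

```bash
cat >> fit.py <<'E'
def mirror(d,p,c=(455,-160)):
    W=world(d,p)
    P=comp(W,d,10+10,31,c,75)[:,:2]  # plate top ~24
    (m,r)=cv2.minEnclosingCircle(P.astype(np.float32)); 
    t=cv2.minEnclosingTriangle(P.astype(np.float32).reshape(-1,1,2))[1].reshape(3,2)
    L=[np.hypot(*(t[i]-t[(i+1)%3])) for i in range(3)]
    print("plate n",len(P),"circ",np.round(m,1),round(r,1),"tri",np.round(t,1).tolist(),np.round(L,1),"centroid",np.round(P.mean(0),1))
    F=comp(W,d,84,105,c,60)
    if len(F)>5: print("frame top",len(F),np.round(F.mean(0),1),[np.round(v,1) for v in cv2.minAreaRect(F[:,:2].astype(np.float32))])
E
python3 - <<'E'
from fit import *
s=sensors.sense(); print(s["time"],np.round(s["ee_pos"],1),np.round(s["q"],1))
im,d,p=snap("wrist"); mount(d,p)
for c in("top","side"):
    im,d,p=snap(c); print(c); mirror(d,p)
plan([455,-160,300],80.5,2)
E
```

```text
6.3 [498.1 207.  128.4] [ 18.7  20.3  93.7   0.   66.1 -76.7]
slab [441. 146.] [166.4 137.5] yaw 18.7
pads 81 [472.5 157.4  28.3] mid [472.9 157.2  28.6] rect [array([472.9, 157.3]), array([24.4, 22.4]), np.float64(2.2)]
pads 704 [387.7 165.8  32.2] mid [387.8 165.8  31.4] rect [array([387.7, 165.8]), array([26.3, 25.8]), np.float64(5.3)]
pads 734 [410.5  97.8  31.6] mid [410.6  97.7  31.4] rect [array([410.8,  97.7]), array([27.2, 28.4]), np.float64(18.5)]
keeper 822 [470.  201.9  55.3] mid [473.7 201.2  55.2] rect [array([472.9, 202.7]), array([54.2, 16.8]), np.float64(11.7)]
post 59 [495.3 204.4  89.9] mid [496.2 204.8  87.5] rect [array([495.5, 204. ]), array([ 3.5, 11.5]), np.float64(44.5)]
top
plate n 959 circ [ 465.2 -161.1] 61.5 tri [[433.20001220703125, -93.9000015258789], [548.5, -179.39999389648438], [409.20001220703125, -208.8000030517578]] [143.6 142.3 117.4] centroid [ 461.8 -158.6]
frame top 181 [ 462.2 -158.8   93.4] [array([ 465. , -161.2]), array([51.7, 23.7]), np.float64(78.1)]
side
plate n 435 circ [ 464.6 -159.9] 62.3 tri [[544.5, -177.8000030517578], [404.3999938964844, -215.60000610351562], [432.3999938964844, -94.19999694824219]] [145.  124.5 139.8] centroid [ 455.7 -153.5]
frame top 102 [ 458.6 -157.9   92.1] [array([ 463.2, -159.7]), array([55.2, 23.8]), np.float64(79.1)]
[  3.96 -18.09  -8.44] rz 0.13
[  1.59 -18.46  -8.44] rz 0.13
from [500.  207.7 131.2] yaw 95.38
```

Request:
{"api": "send_rows", "payload": {
  "targets": [
    [[4,-18.1,-8.4,0,0,0.13,1],[4,-18.1,-8.4,0,0,0.13,1],[4,-18.1,-8.4,0,0,0.13,1],[4,-18.1,-8.4,0,0,0.13,1],[4,-18.1,-8.4,0,0,0.13,1]]
  ]
}}

```text
time: 6.87
ee_pos: [475.8, 21.6, 213.4]
tcp_rot: [[-0.999, 0.036, -0.001], [0.036, 0.999, -0.0], [0.001, -0.0, -1.0]]
contact_force: [1.1, 0.1, 0.0]
finger_gap: 87.8
finger_force: 0.0
```

Request:
{"api": "send_rows", "payload": {
  "targets": [
    [[1.6,-18.5,-6.4,0,0,0.13,1],[1.6,-18.5,-6.4,0,0,0.13,1],[1.6,-18.5,-6.4,0,0,0.13,1],[1.6,-18.5,-6.4,0,0,0.13,1],[1.6,-18.5,-6.4,0,0,0.13,1]]
  ]
}}

```text
time: 7.28
ee_pos: [453.6, -163.5, 277.5]
tcp_rot: [[-0.986, 0.166, -0.001], [0.166, 0.986, -0.0], [0.001, -0.0, -1.0]]
contact_force: [0.0, 0.1, 0.3]
finger_gap: 93.8
finger_force: 0.0
```

Request:
{"api": "send_rows", "payload": {
  "targets": [
    [[0,0,0,0,0,0,1],[0,0,0,0,0,0,1],[0,0,0,0,0,0,1]]
  ]
}}

```text
time: 7.53
ee_pos: [454.3, -160.2, 276.2]
tcp_rot: [[-0.986, 0.164, -0.002], [0.164, 0.986, 0.001], [0.002, 0.001, -1.0]]
contact_force: [0.1, 0.4, -1.2]
finger_gap: 94.2
finger_force: 0.0
```

Run:
```python
from fit import *
s=sensors.sense(); print(s["time"],np.round(s["ee_pos"],1),np.round(s["q"],1))
im,d,p=snap("wrist"); mirror(d,p); cv2.imwrite("pics/w3.png",im[...,::-1])
plan([465,-161,160],80,1)
```

```text
7.5333 [ 454.3 -160.2  276.2] [ -23.8    5.7   91.5    0.    82.9 -104.3]
plate n 2239 circ [ 466.5 -163.4] 61.7 tri [[548.7000122070312, -180.3000030517578], [410.20001220703125, -212.5], [433.79998779296875, -96.5999984741211]] [142.1 118.2 142.1] centroid [ 457.4 -162.3]
frame top 552 [ 462.2 -162.1   94.2] [array([ 465.7, -163.2]), array([51.2, 23.6]), np.float64(78.6)]
[-1.07  0.05 11.64] rz 0.011
from [ 454.4 -159.8  276.4] yaw 80.62
```

View pics/w3.png

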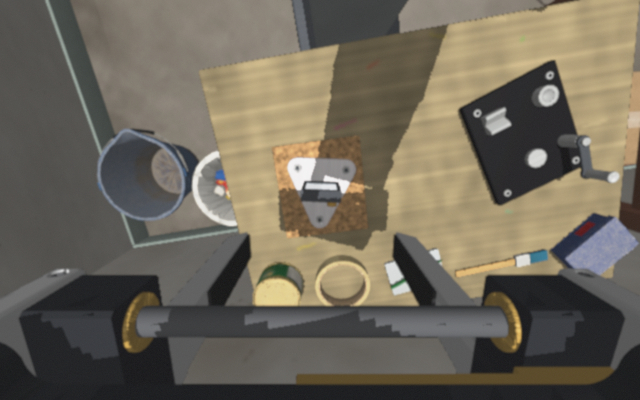

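Request:
{"api": "send_rows", "payload": {
  "targets": [
    [[-0.8,-0.14,3.5,0,0,0.036,1],[-0.8,-0.14,7,0,0,0.036,1],[-0.8,-0.14,10,0,0,0.036,1],[-0.8,-0.14,12.5,0,0,0.036,1],[-0.8,-0.14,14.5,0,0,0.036,1]]
  ]
}}

```text
time: 8.0
ee_pos: [461.4, -161.6, 129.7]
tcp_rot: [[-0.98, 0.197, -0.003], [0.197, 0.98, 0.001], [0.003, 0.001, -1.0]]
contact_force: [0.8, 0.2, 0.3]
finger_gap: 94.1
finger_force: 0.0
```

Request:
{"api": "send_rows", "payload": {
  "targets": [
    [[0,0,1,0,0,0,1],[0,0,1,0,0,0,1],[0,0,1,0,0,0,1],[0,0,1,0,0,0,1]]
  ]
}}

```text
time: 8.33
ee_pos: [462.8, -163.2, 123.7]
tcp_rot: [[-0.98, 0.198, 0.002], [0.198, 0.98, -0.001], [-0.002, -0.0, -1.0]]
contact_force: [0.0, -0.5, -0.7]
finger_gap: 93.7
finger_force: 0.0
```

Run:
```python
from fit import *
s=sensors.sense(); print(s["time"],np.round(s["ee_pos"],1),np.round(s["q"],1))
im,d,p=snap("wrist"); mirror(d,p)
plan([462.1,-162.6,48],78.55,1)
```

```text
8.3333 [ 462.8 -163.2  123.7] [ -23.7   14.7  102.     0.    63.2 -102.3]
plate n 4631 circ [ 466.6 -163.7] 62.0 tri [[434.1000061035156, -96.4000015258789], [547.5999755859375, -180.3000030517578], [409.6000061035156, -213.0]] [141.2 141.9 119.2] centroid [ 453.  -161.2]
frame top 1517 [ 461.5 -162.    94. ] [array([ 465.3, -163.5]), array([52.1, 24.1]), np.float64(77.8)]
[0.09 0.06 7.57] rz 0.0
from [ 462.8 -163.4  123.7] yaw 78.57
```

Request:
{"api": "send_rows", "payload": {
  "targets": [
    [[0.1,0.04,1.8,0,0,0.005,1],[0.1,0.04,3.8,0,0,0.005,1],[0.1,0.04,5.5,0,0,0.005,1],[0.1,0.04,6.8,0,0,0.005,1],[0.1,0.04,7.5,0,0,0.005,1]]
  ]
}}

```text
time: 8.8
ee_pos: [461.2, -162.7, 47.0]
tcp_rot: [[-0.979, 0.203, -0.0], [0.203, 0.979, 0.0], [0.0, 0.0, -1.0]]
contact_force: [-0.0, -0.0, 0.6]
finger_gap: 94.1
finger_force: 0.0
```

Request:
{"api": "send_rows", "payload": {
  "squeeze": 24,
  "targets": [
    [[0,0,0,0,0,0,0.5],[0,0,0,0,0,0,0.3],[0,0,0,0,0,0,0.15],[0,0,0,0,0,0,0],[0,0,0,0,0,0,-0.5]]
  ]
}}

```text
time: 9.22
ee_pos: [461.6, -162.9, 48.2]
tcp_rot: [[-0.979, 0.203, 0.001], [0.203, 0.979, -0.0], [-0.001, -0.0, -1.0]]
contact_force: [0.1, -1.0, -0.1]
finger_gap: 64.2
finger_force: 0.0
```

Request:
{"api": "send_rows", "payload": {
  "squeeze": 24,
  "targets": [
    [[0,0,0,0,0,0,-1],[0,0,0,0,0,0,-1],[0,0,0,0,0,0,-1]]
  ]
}}

```text
time: 9.47
ee_pos: [461.4, -162.9, 47.7]
tcp_rot: [[-0.979, 0.203, 0.0], [0.203, 0.979, -0.0], [-0.0, -0.0, -1.0]]
contact_force: [0.2, -0.5, 2.6]
finger_gap: 51.8
finger_force: 24.0
```

Request:
{"api": "send_rows", "payload": {
  "targets": [
    [[0,0,-0.5,0,0,0,-1],[0,0,-2,0,0,0,-1],[0,0,-4,0,0,0,-1],[0,0,-6,0,0,0,-1],[0,0,-7.5,0,0,0,-1]]
  ]
}}

```text
time: 9.88
ee_pos: [461.1, -162.7, 123.8]
tcp_rot: [[-0.979, 0.203, -0.0], [0.203, 0.979, 0.0], [0.0, 0.0, -1.0]]
contact_force: [-0.3, -0.3, -3.7]
finger_gap: 51.8
finger_force: 24.0
```

Request:
{"api": "send_rows", "payload": {
  "targets": [
    [[0,0,-0.5,0,0,0,-1],[0,0,-0.5,0,0,0,-1],[0,0,-0.5,0,0,0,-1]]
  ]
}}

```text
time: 10.13
ee_pos: [460.8, -162.6, 126.7]
tcp_rot: [[-0.979, 0.203, -0.001], [0.203, 0.979, 0.0], [0.001, 0.0, -1.0]]
contact_force: [-0.2, 0.5, -4.9]
finger_gap: 52.0
finger_force: 24.0
```

Run:
```python
from fit import *
s=sensors.sense(); print(s["time"],np.round(s["ee_pos"],1),s["finger_force"],s["finger_gap"],s["contact_force"])
plan([423.8,140.2,127.7],108.7,3)
```

```text
10.1333 [ 460.8 -162.6  126.7] 23.994647562503815 51.987414680226536 [-0.15892853  0.46005317 -4.94410017]
[ 3.26  9.63 -0.03] rz -0.177
[ 1.51 10.05 -0.03] rz -0.177
[-0.28 10.16 -0.03] rz -0.177
from [ 460.8 -162.6  126.7] yaw 78.27
```

Request:
{"api": "send_rows", "payload": {
  "targets": [
    [[0.3,0.9,0,0,0,-0.018,-1],[0.8,2.4,0,0,0,-0.044,-1],[1.6,4.8,0,0,0,-0.088,-1],[2.4,7.2,0,0,0,-0.133,-1],[3.26,9.63,0,0,0,-0.177,-1]]
  ]
}}

```text
time: 10.55
ee_pos: [448.0, -60.3, 126.4]
tcp_rot: [[-1.0, 0.025, -0.002], [0.025, 1.0, 0.001], [0.002, 0.001, -1.0]]
contact_force: [0.6, 0.7, -4.9]
finger_gap: 52.0
finger_force: 24.0
```

Request:
{"api": "send_rows", "payload": {
  "targets": [
    [[0.3,2,0,0,0,-0.035,-1],[0.6,4,0,0,0,-0.07,-1],[0.9,6,0,0,0,-0.106,-1],[1.2,8,0,0,0,-0.142,-1],[1.51,10.05,0,0,0,-0.177,-1]]
  ]
}}

```text
time: 10.97
ee_pos: [435.6, 40.5, 126.5]
tcp_rot: [[-0.988, -0.152, -0.002], [-0.152, 0.988, 0.0], [0.002, 0.0, -1.0]]
contact_force: [1.0, -0.2, -5.0]
finger_gap: 51.8
finger_force: 24.0
```

Request:
{"api": "send_rows", "payload": {
  "targets": [
    [[-0.06,2.2,0,0,0,-0.04,-1],[-0.13,4.6,0,0,0,-0.08,-1],[-0.2,7,0,0,0,-0.12,-1],[-0.25,9,0,0,0,-0.155,-1],[-0.28,10.16,0,0,0,-0.177,-1]]
  ]
}}

```text
time: 11.38
ee_pos: [423.0, 141.9, 126.5]
tcp_rot: [[-0.946, -0.324, -0.002], [-0.324, 0.946, -0.0], [0.002, 0.0, -1.0]]
contact_force: [0.4, -0.5, -4.3]
finger_gap: 51.8
finger_force: 24.0
```

Request:
{"api": "send_rows", "payload": {
  "targets": [
    [[0,0,0,0,0,0,-1],[0,0,0,0,0,0,-1],[0,0,0,0,0,0,-1],[0,0,0,0,0,0,-1]]
  ]
}}

```text
time: 11.72
ee_pos: [424.1, 139.3, 127.1]
tcp_rot: [[-0.948, -0.32, -0.001], [-0.32, 0.948, -0.0], [0.001, -0.0, -1.0]]
contact_force: [-0.3, 0.2, -4.5]
finger_gap: 52.1
finger_force: 24.0
```

```bash
cat > m2.py <<'E'
from fit import *
def held(d,p,ztop,c):  # plate at ztop
    W=world(d,p)
    P=comp(W,d,ztop-7,ztop+7,c,75)[:,:2]
    t=cv2.minEnclosingTriangle(P.astype(np.float32).reshape(-1,1,2))[1].reshape(3,2)
    L=[np.hypot(*(t[i]-t[(i+1)%3])) for i in range(3)]
    k=int(np.argmin(L)); a,b,n=t[k],t[(k+1)%3],t[(k+2)%3]; bm=(a+b)/2; ax=(n-bm)/np.hypot(*(n-bm))
    print("plate",len(P),np.round(L,1),"mid",np.round(bm+41*ax,1),"yaw",round(np.degrees(np.arctan2(ax[1],ax[0])),2), "perp-yaw",round(np.degrees(np.arctan2(*(b-a)[::-1]))%180-90,2))
    F=comp(W,d,ztop+60,ztop+80,c,60)
    if len(F)>5: print("frame top",len(F),np.round(F.mean(0),1),[np.round(v,1) for v in cv2.minAreaRect(F[:,:2].astype(np.float32))])
    Q=comp(W,d,ztop-5,ztop+5,c,75); A=np.c_[Q[:,:2]-c,np.ones(len(Q))]; print("plane",np.round(np.linalg.lstsq(A,Q[:,2],rcond=None)[0],3))
E
python3 - <<'E'
from m2 import *
s=sensors.sense(); print(s["time"],np.round(s["ee_pos"],1),np.round(s["q"],1),s["contact_force"])
im,d,p=snap("wrist"); mount(d,p); held(d,p,103,(423.8,140.2)); cv2.imwrite("pics/w4.png",im[...,::-1])
im,d,p=snap("side"); held(d,p,103,(423.8,140.2)); cv2.imwrite("pics/s4.png",cv2.resize(im[150:300,240:400,::-1],None,fx=4,fy=4,interpolation=2))
im,d,p=snap("top"); held(d,p,103,(423.8,140.2)); 
plan([423.8,140.2,127.7],108.7)
E
```

```text
11.7167 [424.1 139.3 127.1] [ 13.5   9.  108.4  -0.   62.6 -95.1] [-0.33093279  0.1786815  -4.45709548]
slab [414.2 136.9] [109.7 138.2] yaw -71.27
pads 188 [379.8 162.8  32.2] mid [380.9 164.4  31.6] rect [array([379.3, 163. ]), array([ 8.9, 25.2]), np.float64(18.5)]
pads 285 [401.6  95.1  31.8] mid [402.1  94.8  31.2] rect [array([402.2,  94.9]), array([ 9.3, 28.1]), np.float64(18.8)]
keeper 124 [492.6 204.5  55.2] mid [492.7 205.8  55.6] rect [array([491.7, 204. ]), array([ 8.2, 19.1]), np.float64(44.6)]
plate 7067 [140.8 141.6 120.5] mid [424.4 138.7] yaw 19.12 perp-yaw 18.67
frame top 4682 [421.6 138.3 173.3] [array([427.1, 140. ]), array([26.3, 76.1]), np.float64(18.9)]
plane [8.0000e-03 4.0000e-03 1.0437e+02]
plate 897 [118.7 147.  145.4] mid [423.  140.9] yaw 17.82 perp-yaw 18.67
frame top 81 [411.2 174.3 173.1] [array([415.4, 168. ]), array([22.5, 24.3]), np.float64(32.9)]
plane [ 1.00000e-03 -8.00000e-03  1.03895e+02]
plate 66 [ 44.  197.  206.1] mid [430.3 119.5] yaw 37.18 perp-yaw 25.15
plane [ 2.00000e-02 -3.60000e-02  1.02453e+02]
[ 0.03  0.09 -0.03] rz -0.001
from [424.3 139.4 127.4] yaw 108.63
```

View pics/w4.png

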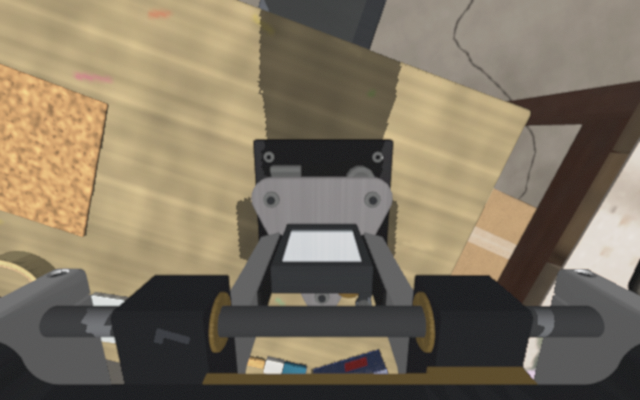

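View pics/s4.png

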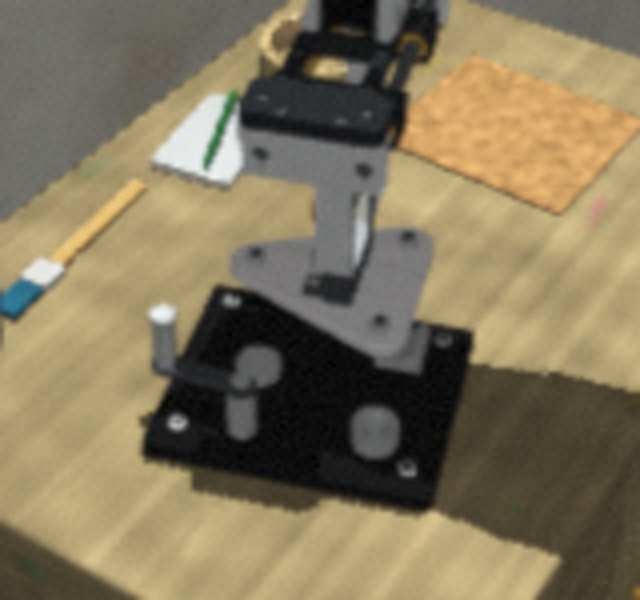

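Request:
{"api": "send_rows", "payload": {
  "targets": [
    [[0.02,0.11,0.5,0,0,0,-1],[0.02,0.11,1.5,0,0,0,-1],[0.02,0.11,2.7,0,0,0,-1],[0.02,0.11,3.7,0,0,0,-1],[0.02,0.11,4.5,0,0,0,-1]]
  ]
}}

```text
time: 12.28
ee_pos: [423.3, 140.7, 80.9]
tcp_rot: [[-0.947, -0.32, -0.001], [-0.32, 0.947, -0.0], [0.001, 0.0, -1.0]]
contact_force: [-0.1, 0.2, -4.9]
finger_gap: 51.8
finger_force: 24.0
```

Request:
{"api": "send_rows", "payload": {
  "targets": [
    [[0,0,0.2,0,0,0,-1],[0,0,0.5,0,0,0,-1],[0,0,0.5,0,0,0,-1],[0,0,0.5,0,0,0,-1],[0,0,0.5,0,0,0,-1]]
  ]
}}

```text
time: 12.7
ee_pos: [424.0, 141.0, 77.8]
tcp_rot: [[-0.947, -0.32, 0.001], [-0.32, 0.947, 0.0], [-0.001, -0.0, -1.0]]
contact_force: [0.2, -0.2, -4.7]
finger_gap: 52.1
finger_force: 24.0
```

Run:
```python
from m2 import *
s=sensors.sense(); print(s["time"],np.round(s["ee_pos"],1),s["contact_force"])
im,d,p=snap("wrist"); mount(d,p); held(d,p,54,(423.8,140.2)); cv2.imwrite("pics/w5.png",im[...,::-1])
im,d,p=snap("side"); held(d,p,54,(423.8,140.2)); cv2.imwrite("pics/s5.png",cv2.resize(im[150:300,240:400,::-1],None,fx=4,fy=4,interpolation=2))
```

```text
12.7 [424.  141.   77.8] [ 0.17913811 -0.22276859 -4.71304293]
slab [433.6 143.6] [151.3 138.4] yaw 18.82
pads 140 [399.7  91.6  32.3] mid [400.9  93.8  31.6] rect [array([398.6,  93.2]), array([ 6.1, 28.3]), np.float64(28.8)]
pads 33 [375.7 161.9  31.8] mid [376.2 163.   31. ] rect [array([375.6, 162.7]), array([ 2.1, 13.6]), np.float64(15.1)]
keeper 6492 [402.3 133.2  55. ] mid [405.9 132.4  55. ] rect [array([405.4, 134.1]), array([ 42.8, 101.9]), np.float64(19.2)]
keeper 15 [497.9 202.3  58.4] mid [498.1 201.8  57.5] rect [array([498.3, 202.1]), array([1.3, 6. ]), np.float64(56.9)]
keeper 396 [476.4 158.1  55.8] mid [476.9 157.2  56.5] rect [array([476.5, 158. ]), array([13.5, 31.7]), np.float64(18.3)]
keeper 59 [465.8 196.2  54.2] mid [464.9 196.5  53.5] rect [array([464.4, 196.2]), array([12.5,  4.4]), np.float64(17.3)]
post 1010 [417.4 138.1  89.4] mid [415.5 137.6  89. ] rect [array([417. , 138.1]), array([ 4.3, 75.6]), np.float64(18.9)]
post 176 [495.  204.2  87.8] mid [496.  205.   87.1] rect [array([494.9, 203.7]), array([ 5. , 12.3]), np.float64(46.4)]
plate 7155 [117.7 188.7 211.6] mid [422.6 142.1] yaw 30.64 perp-yaw 18.9
frame top 4663 [421.4 140.  124.1] [array([426.9, 141.5]), array([25.8, 76.5]), np.float64(18.7)]
plane [7.000e-03 2.000e-03 5.503e+01]
plate 920 [194.7 146.7 186.1] mid [417.7 157.3] yaw 21.64 perp-yaw 18.03
frame top 72 [411.3 177.2 124.3] [array([409.2, 172.6]), array([25.2, 14. ]), np.float64(61.9)]
plane [ 3.0000e-03 -6.0000e-03  5.4546e+01]
```

View pics/s5.png

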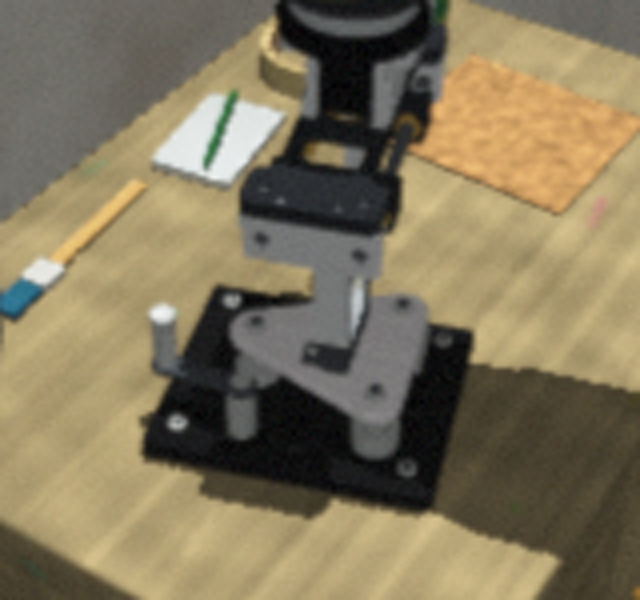

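Request:
{"api": "send_rows", "payload": {
  "targets": [
    [[0,0,0.15,0,0,0,-1],[0,0,0.3,0,0,0,-1],[0,0,0.45,0,0,0,-1],[0,0,0.55,0,0,0,-1],[0,0,0.6,0,0,0,-1]]
  ]
}}

```text
time: 13.22
ee_pos: [423.7, 140.9, 71.2]
tcp_rot: [[-0.947, -0.32, -0.0], [-0.32, 0.947, -0.0], [0.0, 0.0, -1.0]]
contact_force: [0.1, 0.1, -4.0]
finger_gap: 52.1
finger_force: 24.0
```

Request:
{"api": "send_rows", "payload": {
  "targets": [
    [[0,0,0.03,0,0,0,-1],[0,0,0.07,0,0,0,-1],[0,0,0.1,0,0,0,-1],[0,0,0.1,0,0,0,-1],[0,0,0.1,0,0,0,-1]]
  ]
}}

```text
time: 13.63
ee_pos: [423.6, 140.8, 70.4]
tcp_rot: [[-0.947, -0.32, -0.0], [-0.32, 0.947, -0.0], [0.0, -0.0, -1.0]]
contact_force: [-0.9, -1.3, -2.3]
finger_gap: 52.1
finger_force: 24.0
```

Request:
{"api": "send_rows", "payload": {
  "squeeze": 10,
  "targets": [
    [[0,0,0.03,0,0,0,-1],[0,0,0.06,0,0,0,-1],[0,0,0.06,0,0,0,-1],[0,0,0.06,0,0,0,-1]]
  ]
}}

```text
time: 13.97
ee_pos: [423.9, 141.0, 70.3]
tcp_rot: [[-0.947, -0.321, 0.001], [-0.321, 0.947, 0.0], [-0.001, -0.0, -1.0]]
contact_force: [-3.9, -2.2, 5.0]
finger_gap: 52.0
finger_force: 10.0
```

Request:
{"api": "send_rows", "payload": {
  "squeeze": 4,
  "targets": [
    [[0,0,0,0,0,0,-1],[0,0,0,0,0,0,-1],[0,0,0,0,0,0,0.2],[0,0,0,0,0,0,0.4],[0,0,0,0,0,0,0.6]]
  ]
}}

```text
time: 14.38
ee_pos: [423.9, 141.0, 69.8]
tcp_rot: [[-0.947, -0.32, 0.0], [-0.32, 0.947, 0.0], [-0.0, -0.0, -1.0]]
contact_force: [-0.1, -0.2, 1.2]
finger_gap: 66.2
finger_force: 0.0
```

Request:
{"api": "send_rows", "payload": {
  "targets": [
    [[0,0,0,0,0,0,1],[0,0,0,0,0,0,1],[0,0,0,0,0,0,1],[0,0,0,0,0,0,1],[0,0,0,0,0,0,1]]
  ]
}}

```text
time: 14.8
ee_pos: [423.7, 140.9, 69.8]
tcp_rot: [[-0.947, -0.32, -0.0], [-0.32, 0.947, 0.0], [0.0, 0.0, -1.0]]
contact_force: [-0.8, 0.8, 0.0]
finger_gap: 93.3
finger_force: 0.0
```

Run:
```python
from m2 import *
s=sensors.sense(); print(s["time"],np.round(s["ee_pos"],1),s["contact_force"],s["finger_gap"])
im,d,p=snap("wrist"); held(d,p,46,(423.8,140.2)); 
W=world(d,p); P=comp(W,d,42,50,(405,134),60)[:,:2]; print([np.round(v,1) for v in cv2.minAreaRect(P[(P-[423.8,140.2])@[.947,.32]<5].astype(np.float32))])
im,d,p=snap("side"); held(d,p,46,(423.8,140.2)); cv2.imwrite("pics/s6.png",cv2.resize(im[150:300,240:400,::-1],None,fx=4,fy=4,interpolation=2))
```

```text
14.8 [423.7 140.9  69.8] [-0.76850045  0.76618311  0.02165673] 93.34310401228814
plate 7565 [147.4 183.5 188.4] mid [418.6 154.3] yaw 20.71 perp-yaw 18.62
frame top 5236 [421.2 139.5 116.1] [array([426.6, 141.3]), array([ 25.9, 118.2]), np.float64(18.7)]
plane [4.0000e-03 1.0000e-03 4.7238e+01]
[array([406.5, 134.5]), array([ 46.3, 101.6]), np.float64(18.5)]
plate 827 [147.5 189.7 197.1] mid [417.1 156.4] yaw 22.0 perp-yaw 18.9
frame top 30 [405.6 176.8 114.1] [array([414.4, 144.7]), array([ 13.7, 106.7]), np.float64(13.5)]
plane [ 3.0000e-03 -1.0000e-02  4.6734e+01]
```

View pics/s6.png

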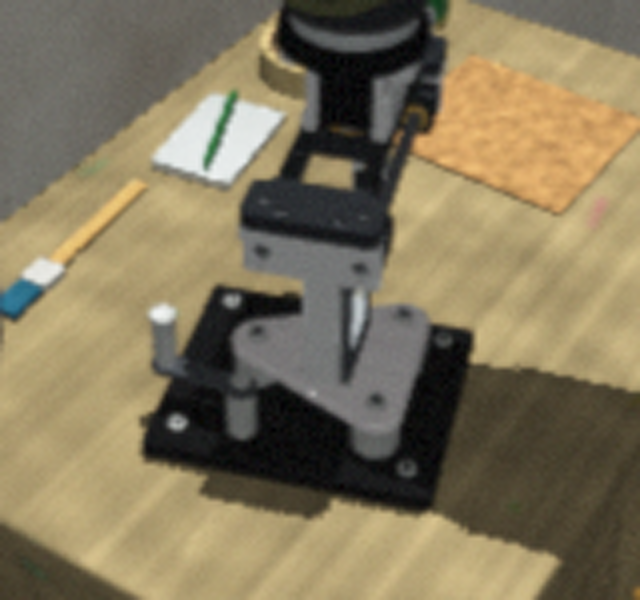

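Request:
{"api": "send_rows", "payload": {
  "targets": [
    [[0,0,-0.8,0,0,0,1],[0,0,-2.5,0,0,0,1],[0,0,-5,0,0,0,1],[0,0,-7.5,0,0,0,1],[0,0,-9.5,0,0,0,1]]
  ]
}}

```text
time: 15.32
ee_pos: [423.9, 141.0, 167.2]
tcp_rot: [[-0.947, -0.32, 0.001], [-0.32, 0.947, 0.0], [-0.001, -0.0, -1.0]]
contact_force: [0.8, 0.1, -0.3]
finger_gap: 93.8
finger_force: 0.0
```

Request:
{"api": "send_rows", "payload": {
  "targets": [
    [[0,0,0,0,0,0,0.5],[0,0,0,0,0,0,0],[0,0,0,0,0,0,-0.2]]
  ]
}}

```text
time: 15.57
ee_pos: [423.4, 140.8, 164.3]
tcp_rot: [[-0.947, -0.32, -0.001], [-0.32, 0.947, -0.0], [0.001, 0.0, -1.0]]
contact_force: [-0.6, -0.0, -0.7]
finger_gap: 77.0
finger_force: 0.0
```

Run:
```python
from m2 import *
s=sensors.sense(); print(s["time"],np.round(s["ee_pos"],1),s["contact_force"],s["finger_gap"])
im,d,p=snap("wrist"); mount(d,p); held(d,p,47,(423.8,140.2)); 
W=world(d,p); P=comp(W,d,42,51,(405,134),60)[:,:2]; print([np.round(v,1) for v in cv2.minAreaRect(P[(P-[423.8,140.2])@[.947,.32]<-5].astype(np.float32))])
plan([499.6,207.8,160],95.4)
```

```text
15.5667 [423.4 140.8 164.3] [-0.55540002 -0.04515629 -0.72390263] 77.03411948723743
slab [440.6 145.9] [165.6 138.1] yaw 18.72
pads 23 [403.   83.4  32.6] mid [403.8  84.2  32.7] rect [array([402.6,  83.1]), array([4.3, 9.4]), np.float64(53.5)]
pads 37 [449.2 195.4  32.1] mid [451.8 197.2  32. ] rect [array([450.1, 195.9]), array([ 6.2, 16.1]), np.float64(37.2)]
keeper 86 [387.5 165.8  51.4] mid [387.4 166.7  52.1] rect [array([387.5, 165.7]), array([11. , 10.6]), np.float64(42.4)]
keeper 86 [410.6  97.9  51.3] mid [410.2  97.8  52. ] rect [array([410.4,  97.6]), array([10.4, 10.2]), np.float64(16.7)]
keeper 160 [416.6 137.6  56.8] mid [416.7 137.4  55.2] rect [array([417. , 137.5]), array([ 2.2, 51. ]), np.float64(18.7)]
keeper 556 [470.3 201.4  55.2] mid [473.2 201.4  55.4] rect [array([472.6, 202.5]), array([53.6, 16.3]), np.float64(11.5)]
keeper 71 [472.3 156.7  51.3] mid [472.6 156.5  52. ] rect [array([472.7, 156.8]), array([10.9, 10.8]), np.float64(36.6)]
post 225 [417.3 138.1  89.4] mid [416.3 137.8  88.9] rect [array([417. , 137.9]), array([ 2.3, 51.3]), np.float64(18.7)]
post 66 [495.2 204.2  88.3] mid [496.  204.4  87.3] rect [array([495.4, 203.8]), array([ 3.4, 11. ]), np.float64(47.3)]
plate 4323 [201.  142.3 191.8] mid [418.8 153.8] yaw 22.71 perp-yaw 18.73
frame top 1310 [423.1 140.3 116.5] [array([427. , 141.1]), array([23.7, 51.5]), np.float64(18.9)]
plane [1.0000e-03 1.0000e-03 4.7303e+01]
[array([401.7, 132.9]), array([ 35.9, 100.6]), np.float64(18.9)]
[-9.38  3.9   0.4 ] rz 0.232
from [423.3 140.8 164. ] yaw 108.69
```

Request:
{"api": "send_rows", "payload": {
  "targets": [
    [[-2.5,1,0,0,0,0.06,-0.2],[-5,2,0,0,0,0.12,-0.2],[-7.5,3,0,0,0,0.18,-0.2],[-8.8,3.7,0,0,0,0.23,-0.2],[-9.4,3.9,0,0,0,0.232,-0.2]]
  ]
}}

```text
time: 16.03
ee_pos: [500.7, 209.0, 163.3]
tcp_rot: [[-0.996, -0.092, -0.002], [-0.092, 0.996, -0.001], [0.002, -0.0, -1.0]]
contact_force: [-0.3, -0.1, -0.0]
finger_gap: 40.2
finger_force: 0.0
```

Request:
{"api": "send_rows", "payload": {
  "targets": [
    [[0,0,1.5,0,0,0,-0.2],[0,0,3.5,0,0,0,-0.2],[0,0,4,0,0,0,-0.2],[0,0,4,0,0,0,-0.2],[0,0,4,0,0,0,-0.2]]
  ]
}}

```text
time: 16.45
ee_pos: [500.2, 207.7, 125.2]
tcp_rot: [[-0.996, -0.095, -0.0], [-0.095, 0.996, -0.0], [0.0, -0.0, -1.0]]
contact_force: [0.1, 0.3, 0.7]
finger_gap: 37.2
finger_force: 0.0
```

Run:
```python
from m2 import *
s=sensors.sense(); print(s["time"],np.round(s["ee_pos"],1),s["contact_force"],s["finger_gap"])
im,d,p=snap("wrist"); mount(d,p); cv2.imwrite("pics/w7.png",im[...,::-1])
plan([499.6,207.8,61],95.4)
```

```text
16.45 [500.2 207.7 125.2] [0.12832073 0.27574688 0.7196971 ] 37.17274095895779
slab [440.8 145.9] [166.4 137.7] yaw 18.71
pads 11 [447.3 198.8  31. ] mid [448.4 198.2  31.3] rect [array([447.8, 198. ]), array([ 3. , 12.9]), np.float64(9.5)]
keeper 129 [410.9  97.9  51.5] mid [410.7  97.8  52.1] rect [array([410.7,  97.8]), array([11. , 10.3]), np.float64(3.1)]
keeper 849 [469.7 201.8  55.3] mid [473.5 201.5  55.7] rect [array([473.1, 201.9]), array([54. , 15.6]), np.float64(8.7)]
keeper 108 [472.6 156.8  51.3] mid [472.7 157.   52. ] rect [array([472.8, 156.8]), array([10.8, 10.3]), np.float64(79.5)]
keeper 149 [388.1 165.8  51.4] mid [388.  165.9  51.9] rect [array([388. , 165.9]), array([10.7, 11.5]), np.float64(5.5)]
keeper 116 [440.6 133.3  52.1] mid [440.4 132.1  54.9] rect [array([440.5, 132.7]), array([12.6, 20.3]), np.float64(19.1)]
keeper 209 [429.3 160.6  52.2] mid [424.4 159.5  54.9] rect [array([426.1, 162.8]), array([14.3, 32.3]), np.float64(70.9)]
post 69 [495.2 204.7  89.5] mid [496.5 205.   87.2] rect [array([495.5, 204.1]), array([ 3.3, 11.9]), np.float64(43.3)]
post 66 [416.5 164.7  89.1] mid [416.4 164.3  89.1] rect [array([416.2, 164.3]), array([15.9,  3.3]), np.float64(7.1)]
post 69 [434.3 131.5  89.4] mid [434.  133.4  88.9] rect [array([433.6, 133.2]), array([ 1. , 29.8]), np.float64(20.7)]
[0.09 0.   6.47] rz 0.0
from [500.5 207.9 125.7] yaw 95.42
```

View pics/w7.png

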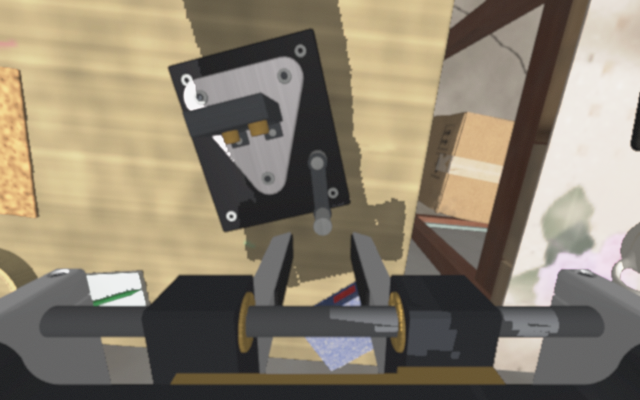

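Request:
{"api": "send_rows", "payload": {
  "targets": [
    [[0.1,0,1.5,0,0,0,-0.2],[0.1,0,3.2,0,0,0,-0.2],[0.1,0,4.8,0,0,0,-0.2],[0.1,0,5.8,0,0,0,-0.2],[0.1,0,6.4,0,0,0,-0.2]]
  ]
}}

```text
time: 16.92
ee_pos: [499.3, 207.8, 60.5]
tcp_rot: [[-0.996, -0.094, -0.0], [-0.094, 0.996, -0.0], [0.0, -0.0, -1.0]]
contact_force: [-0.1, 0.3, -0.1]
finger_gap: 37.8
finger_force: 0.0
```

Request:
{"api": "send_rows", "payload": {
  "squeeze": 4,
  "targets": [
    [[0,0,0,0,0,0,-1],[0,0,0,0,0,0,-1],[0,0,0,0,0,0,-1],[0,0,0,0,0,0,-1],[0,0,0,0,0,0,-1]]
  ]
}}

```text
time: 17.33
ee_pos: [499.7, 208.0, 61.6]
tcp_rot: [[-0.996, -0.094, 0.001], [-0.094, 0.996, 0.0], [-0.001, 0.0, -1.0]]
contact_force: [-0.7, 0.0, 1.9]
finger_gap: 13.0
finger_force: 4.0
```

Run:
```python
from h import *
s=sensors.sense(); print(s["time"],np.round(s["ee_pos"],1),s["finger_gap"],s["contact_force"])
pv=np.array([454.8,198.9]); r=np.array(s["ee_pos"][:2])-pv; a0=np.radians(95.4)
print(np.hypot(*r),np.degrees(np.arctan2(r[1],r[0])))
rot=lambda t,v: np.array([np.cos(t)*v[0]-np.sin(t)*v[1],np.sin(t)*v[0]+np.cos(t)*v[1]])
X=np.array([-np.sin(a0),np.cos(a0)]);Y=np.array([np.cos(a0),np.sin(a0)])
for k in range(1,6):
    t=np.radians(-5*k); d=rot(t,r)-r; print(np.round([d@X/10,d@Y/10],2),round(-t,3))
```

```text
17.3333 [499.7 208.   61.6] 12.98738256738384 [-0.69275549  0.03562335  1.85876076]
45.86026342849825 11.49859172966432
[-0.03 -0.4 ] 0.087
[-0.02 -0.8 ] 0.175
[ 0.03 -1.2 ] 0.262
[ 0.11 -1.59] 0.349
[ 0.22 -1.97] 0.436
```

Request:
{"api": "send_rows", "payload": {
  "targets": [
    [[-0.03,-0.4,0,0,0,0.087,-1],[-0.02,-0.8,0,0,0,0.175,-1],[0.03,-1.2,0,0,0,0.262,-1],[0.11,-1.59,0,0,0,0.349,-1],[0.22,-1.97,0,0,0,0.436,-1]]
  ]
}}

```text
time: 17.75
ee_pos: [499.2, 188.1, 61.6]
tcp_rot: [[-0.941, 0.339, 0.001], [0.339, 0.941, 0.001], [-0.001, 0.001, -1.0]]
contact_force: [-1.1, 1.8, 4.4]
finger_gap: 13.0
finger_force: 4.0
```

Request:
{"api": "send_rows", "payload": {
  "targets": [
    [[-0.03,-0.24,0,0,0,0.053,-1],[-0.03,-0.48,0,0,0,0.105,-1],[-0.02,-0.72,0,0,0,0.157,-1],[0,-0.96,0,0,0,0.21,-1],[0.03,-1.2,0,0,0,0.262,-1]]
  ]
}}

```text
time: 18.17
ee_pos: [494.9, 177.0, 61.6]
tcp_rot: [[-0.822, 0.57, 0.001], [0.57, 0.822, 0.001], [-0.0, 0.001, -1.0]]
contact_force: [-1.6, 1.8, 4.2]
finger_gap: 13.1
finger_force: 4.0
```

Request:
{"api": "send_rows", "payload": {
  "targets": [
    [[-0.03,-0.24,0,0,0,0.053,-1],[-0.03,-0.48,0,0,0,0.105,-1],[-0.02,-0.72,0,0,0,0.157,-1],[0,-0.96,0,0,0,0.21,-1],[0.03,-1.2,0,0,0,0.262,-1]]
  ]
}}

```text
time: 18.58
ee_pos: [487.9, 167.3, 61.6]
tcp_rot: [[-0.646, 0.763, 0.001], [0.763, 0.646, 0.001], [-0.0, 0.001, -1.0]]
contact_force: [-0.7, 1.8, 3.0]
finger_gap: 12.8
finger_force: 4.0
```

Run:
```python
from h import *
s=sensors.sense(); print(s["time"],np.round(s["ee_pos"],1),s["finger_gap"],s["contact_force"])
pv=np.array([454.8,198.9]); r=np.array(s["ee_pos"][:2])-pv
print(np.hypot(*r),np.degrees(np.arctan2(r[1],r[0])))
```

```text
18.5833 [487.9 167.3  61.6] 12.82236238506549 [-0.67588935  1.84110135  2.98288798]
45.70213926356658 -43.673846723148955
```

Request:
{"api": "send_rows", "payload": {
  "targets": [
    [[-0.03,-0.24,0,0,0,0.053,-1],[-0.03,-0.48,0,0,0,0.105,-1],[-0.02,-0.72,0,0,0,0.157,-1],[0,-0.96,0,0,0,0.21,-1],[0.03,-1.2,0,0,0,0.262,-1]]
  ]
}}

```text
time: 19.0
ee_pos: [478.5, 159.8, 61.5]
tcp_rot: [[-0.426, 0.905, 0.001], [0.905, 0.426, 0.001], [-0.0, 0.001, -1.0]]
contact_force: [0.6, 1.5, 2.4]
finger_gap: 12.5
finger_force: 4.0
```

Request:
{"api": "send_rows", "payload": {
  "targets": [
    [[-0.02,-0.12,0,0,0,0.026,-1],[-0.03,-0.24,0,0,0,0.053,-1],[-0.03,-0.36,0,0,0,0.08,-1],[-0.03,-0.48,0,0,0,0.105,-1],[-0.03,-0.55,0,0,0,0.12,-1]]
  ]
}}

```text
time: 19.42
ee_pos: [473.7, 157.1, 61.5]
tcp_rot: [[-0.316, 0.949, 0.001], [0.949, 0.316, 0.0], [0.0, 0.001, -1.0]]
contact_force: [-0.0, 1.9, 5.4]
finger_gap: 12.8
finger_force: 4.0
```

Request:
{"api": "send_rows", "payload": {
  "targets": [
    [[0,-0.05,0,0,0,0,-1],[0,-0.1,0,0,0,0,-1],[0,-0.15,0,0,0,0,-1],[0,-0.15,0,0,0,0,-1]]
  ]
}}

```text
time: 19.75
ee_pos: [472.5, 156.5, 61.4]
tcp_rot: [[-0.317, 0.948, 0.001], [0.948, 0.317, 0.0], [-0.0, 0.001, -1.0]]
contact_force: [1.4, 0.8, 5.0]
finger_gap: 12.7
finger_force: 4.0
```

Request:
{"api": "send_rows", "payload": {
  "targets": [
    [[0,-0.05,0,0,0,0,-1],[0,-0.1,0,0,0,0,-1],[0,-0.15,0,0,0,0,-1],[0,-0.15,0,0,0,0,-1]]
  ]
}}

```text
time: 20.08
ee_pos: [471.0, 155.9, 61.2]
tcp_rot: [[-0.317, 0.948, 0.001], [0.948, 0.317, 0.0], [-0.0, 0.001, -1.0]]
contact_force: [1.2, -0.6, 6.2]
finger_gap: 12.8
finger_force: 4.0
```

Request:
{"api": "send_rows", "payload": {
  "targets": [
    [[0,0,0,0,0,0,-0.55],[0,0,0,0,0,0,-0.55],[0,0,0,0,0,0,-0.55],[0,0,0,0,0,0,-0.55]]
  ]
}}

```text
time: 20.42
ee_pos: [470.3, 155.9, 60.6]
tcp_rot: [[-0.317, 0.948, -0.001], [0.948, 0.317, -0.0], [0.0, -0.001, -1.0]]
contact_force: [0.2, -0.4, 0.3]
finger_gap: 21.1
finger_force: 0.0
```

Request:
{"api": "send_rows", "payload": {
  "targets": [
    [[0,0,-0.8,0,0,0,-0.55],[0,0,-2.5,0,0,0,-0.55],[0,0,-5,0,0,0,-0.55],[0,0,-8,0,0,0,-0.55],[0,0,-10,0,0,0,-0.55]]
  ]
}}

```text
time: 20.83
ee_pos: [470.9, 156.1, 163.8]
tcp_rot: [[-0.317, 0.948, 0.002], [0.948, 0.317, 0.0], [-0.0, 0.002, -1.0]]
contact_force: [-0.4, -0.3, -0.1]
finger_gap: 21.2
finger_force: 0.0
```

Request:
{"api": "send_rows", "payload": {
  "targets": [
    [[0,0,-4,0,0,0,-0.5],[0,0,-6,0,0,0,-0.5],[0,0,-6,0,0,0,-0.5],[0,0,-6,0,0,0,-0.5],[0,0,-6,0,0,0,-0.5]]
  ]
}}

```text
time: 21.25
ee_pos: [470.1, 155.9, 220.1]
tcp_rot: [[-0.317, 0.948, -0.001], [0.948, 0.317, -0.0], [0.0, -0.001, -1.0]]
contact_force: [-0.1, 0.4, 0.5]
finger_gap: 23.4
finger_force: 0.0
```

Run:
```python
from m2 import *
s=sensors.sense(); print(s["time"],np.round(s["ee_pos"],1),s["contact_force"],s["finger_gap"])
im,d,p=snap("wrist"); mount(d,p); held(d,p,47,(423.8,140.2)); cv2.imwrite("pics/w8.png",im[...,::-1])
```

```text
21.25 [470.1 155.9 220.1] [-0.09636115  0.38934192  0.46484484] 23.442791628223823
slab [441.1 145.6] [165.9 136.5] yaw 18.62
keeper 48 [410.9  97.9  51.5] mid [410.7  97.8  51.7] rect [array([410.4,  97.6]), array([8.9, 9.6]), np.float64(15.9)]
keeper 491 [461.1 182.6  55.3] mid [463.  179.1  55.5] rect [array([462.3, 180.1]), array([16. , 56.3]), np.float64(21.3)]
keeper 64 [388.2 165.6  51.6] mid [388.  165.4  52.1] rect [array([388.2, 165.4]), array([10.7, 10.5]), np.float64(74.6)]
keeper 105 [429.5 159.9  52. ] mid [424.5 159.1  54.8] rect [array([424.5, 158.8]), array([29.8, 15.1]), np.float64(1.6)]
keeper 67 [440.7 132.9  52.2] mid [440.3 132.2  54.8] rect [array([439.9, 132.1]), array([12.5, 18.6]), np.float64(79.2)]
post 142 [471.3 156.4  90.5] mid [471.5 156.   87.8] rect [array([471.4, 156.4]), array([13.9, 13.8]), np.float64(64.0)]
post 52 [434.4 131.1  89. ] mid [434.3 132.4  88.9] rect [array([433.9, 132.3]), array([ 1.1, 29.5]), np.float64(20.8)]
post 37 [417.6 164.1  87.7] mid [416.6 163.2  89.1] rect [array([416.9, 163.8]), array([ 6.1, 15.6]), np.float64(84.6)]
plate 3059 [202.9 141.5 191.4] mid [419.5 152.9] yaw 23.45 perp-yaw 18.46
frame top 902 [424.4 142.5 116.2] [array([427.7, 141.1]), array([24.1, 51.7]), np.float64(18.8)]
plane [-0.0000e+00 -1.0000e-03  4.7423e+01]
```

View pics/w8.png

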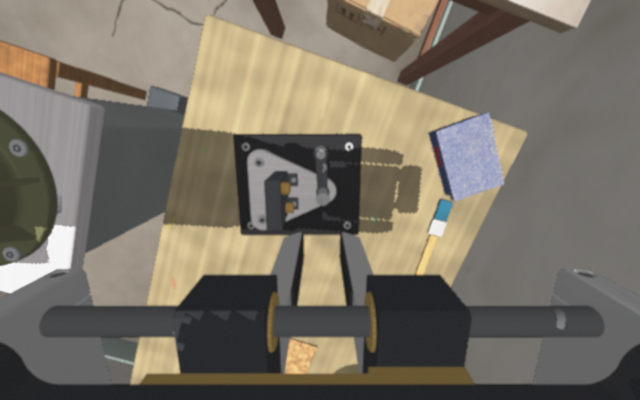

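```bash
python3 -c "
from bench import robot; print(robot.close_job())"
```

```text
the job is handed in; nothing more can be done
None
```

The mirror sits in its three seats, released, with each foot's screw head within about 0.5 mm of its pad centre. The keeper is swung back to about 0.05 rad, and the job is handed in at about 21 s; the hand-in gave no verdict.

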